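Drop a lemon from the gravity feeder into the bowl

ROBOT

A 7-joint arm with a two-finger parallel gripper is mounted at the origin on a cart in front of the work surface, level with it; the furniture and walls round the work are solid. World frame = base frame: x ahead of the robot, y to its left, z up, the work surface at z = 0. Lengths are in m, angles in rad, forces in N, time in s.
With the tool pointing down it reaches from about 0.4 to 0.85 m from the base axis. Payload 10.4 kg.
Tool frame: the origin (TCP) lies between the finger pads; the fingertips stand 19 mm ahead of it and the grasp point (between the pads) is the TCP; z points along the fingers, x is the direction in which the jaws open and shut, and the axes are right-handed (so a half turn about z gives the same grasp; the last joint's range is limited). The gripper opens to 87 mm and grips with 3 to 60 N. Pads are 19 mm wide; open, the fingers measure 117 mm over their backs; the gripper's body (75 mm by 190 mm) begins 51 mm behind the grasp point.
Start: joints at [-1.32, 0.332, -0.065, 1.46, 0.022, 1.35, -0.088], TCP at [0.169, 0.602, 0.242] pointing down, gripper open.
Joint ranges: [-2.6, 2.6], [-0.5, 2.12], [-1.47, 1.34], [0.16, 2.42], [-1.27, 4.41], [0.06, 2.06], [-2.6, 2.6]. Speed limits (rad/s): [2.22, 2.22, 2.79, 2.79, 3.14, 3.14, 3.14].

INTERFACE

Orientations are given as a unit quaternion [x, y, z, w].
In Python, from bench import * gives the robot as it stands.
- The arm moves only by the tool step_arm, never from a script. Its argument "commands" is a list of rows, each a list of 6 numbers: the shift along the tool's x, y, z in m, then the turn, a rotation vector about the tool's x, y, z in rad. In form: [[tx, ty, tz, rx, ry, rz], ...]. A call has 1 to 12 rows; each row shifts and turns the commanded pose from where the row before left it, along the tool's axes as they then stand; what a row does not reach is not made up. A row lasts 1/10 s, in which the tool goes at most 50 mm and 8.59 degrees, less where a joint would pass 70% of its speed; a pose out of reach is approached as far as the arm can. A call with a gripper value outside its range is refused whole. "gripper" is the opening, from 0 (shut) to 1 (fully open), set as the call begins (left out, the last holds). The fingers move at their own pace and stop on an object; "grip_force" is the grip in N (left out, the last holds). Time passes only in rows, so rows that do not move let the fingers close. It gives the time, the measured TCP pose, the force and the opening at its end, in the units of the state.
- read_state(): the state, without advancing time (a new reading comes with each control period).
- camera(name): name is "scene" or "top" or "wrist"; returns the picture (400x640x3 uint8, red, green, blue); there is no depth.
- get_calibration(name): a dict with "fx", "fy", "cx", "cy" (pixels), "k1" (the pictures are not rectified: a ray, as slopes to the right and down, at radius r is drawn at 1 + k1 r^2 times it, then the intrinsics apply), "R" (3x3) and "t" (3): a world point X has camera coordinates R X + t. Camera axes: x right, y down, z forward; pixel columns grow to the right and rows downward; lengths in m; the calibration is good to about 2 mm. A picture is of the moment at which its call begins: read the wrist's pose just before it. get_calibration takes no time and is no camera call; for the wrist camera it gives the pose at the moment of the call.
- close_job(): hands the job in, once; it reports no verdict.
The state is a dict: "time": time; "joint_positions": joint angles; "joint_vel": joint speeds; "joint_torque": joint torques, N m; "ee_pos": TCP position; "eef_rot": TCP orientation; "ft_force": force on the tool from outside, world axes, zero at the start; "torque": the same for the moment, N m; "width": finger opening in m.
Only numpy, scipy, OpenCV 4.12 (cv2) and the standard library are available. Lean on these libraries where they do the work, as an engineer would, in place of code of your own. Each camera call takes 0.05 s, during which the arm holds its last target. There are 200 camera calls.

TASK

Push the off-white bowl along the table, without lifting it, until its rim rests against the middle of the black rubber stop under the feeder's clear spout. Then press the red paddle down with the fingertips so that the yellow gate lifts and the lemon rolls into the bowl, and let the paddle come back up so that the gate is shut. Touch neither the lemon nor the gate, and do not disturb the onion, garlic and salt shaker standing by the feeder.

Things in the scene. Friction and masses are not known exactly. Their poses are not given: they have to be found in the camera images.
- feeder: Fixed lemon feeder, white base 200 x 140 mm. Origin on the table under the shut gate; its chute slopes down along its -y; x runs across. Rubber stop for the bowl's rim: face at y = +12 mm, x within +-70, 68 to 102 mm high. Clear spout: x within +-49, y -35 to -126, 120 to 205 mm high, open below. Two posts at x = +-57, y = 120 mm, 283 mm high carry the lever's pivot (y = 120, z = 270 mm).
- spout (a point): Centre of the spout's open lower end, 120 mm above the table; the lemon drops out here.
- lever (a joint): Angle of the rocking lever: 0 = at rest, paddle up, gate shut; 0.42 = paddle fully down at a hard stop, gate fully up. The lemon gets through from about 0.3 and needs about 1 s. A spring returns it to 0 when released; at the paddle it takes about 1.5 N to start and 4 N at the end.
- paddle_top (a point): Centre of the top face of the red paddle (56 x 56 mm) on the lever's end toward the feeder's +y, 132 mm from the pivot. At rest it is 302 mm above the table, its face sloping up 0.15 rad toward +y; fully down it is about 245 mm high. It stays within 10 mm of the same place seen from above.
- gate_edge (a point): Middle of the lower edge of the yellow gate plate (74 x 86 x 5 mm), which hangs under the lever's other end across the chute; 171 mm above the table when shut, about 230 mm when fully up. Not to be touched by the robot.
- lemon: Lemon, 83 x 58 x 58 mm, about 0.13 kg, loose, lying across the chute against the gate. Origin at its underside as built; turns with it.
- lemon_center (a point): Centre of the lemon.
- bowl: Off-white empty bowl, loose, about 0.25 kg, round, 216 mm across the rim, 98 mm high, walls tapering to a narrower foot. Origin at the centre of its underside. It stands on the table toward the feeder's -y from the spout. Pushed home against the stop its origin is about 96 mm from the feeder's origin toward the feeder's -y, in line with it.
- onion: Red onion, 67 mm across, 71 mm high, loose, beyond the feeder; bystander. Origin at its underside.
- salt_shaker: White salt shaker, 62 mm across, 127 mm high, loose, beyond the feeder; bystander. Origin at its underside.
- garlic: Garlic bulb, 56 mm across and high, loose, beyond the feeder; bystander. Origin at its underside.
Mind the look-alikes: they are no part of the job. Several things look just like the bowl: the one meant starts farthest to the robot's left. Of the things that look like the lemon, the smaller one is meant.

How it is judged:
By the outcome, as a careful person would: the job done as asked, in the order asked, and still so for the second after the job is handed in, with the robot touching nothing.
It also fails if it takes over 64 s, if anything falls off the work surface, if the arm or the gripper's body presses on something with over 40 N, if the wrist force passes 120 N, or if a joint passes its speed limit or range.

## Working session

There is one attempt and no reset: what is moved stays moved. The work goes in short steps, Python scripts to look and compute and a tool call to move; the robot and the scene stay as the last step left them, time stands still between calls to the robot, and variables do not carry over. Pictures are saved under pics/ and viewed, on a budget of 10 in all, crops included, one or two more only if the job needs it, and the job is handed in when it is done.

Besides the shell and the picture viewer there is one more tool, called after "Call:" as name(argument=value, ...), one argument or row to a line, values as JSON. step_arm: Moves the arm, as the interface text tells. Its arguments: {"type":"object","properties":{"commands":{"type":"array","items":{"type":"array","items":{"type":"number"}}},"gripper":{"type":"number"},"grip_force":{"type":"number"}},"required":["commands"]}

```bash
mkdir -p pics
python3 - <<'E'
from bench import *
import cv2,numpy as np
for n in ["scene","top"]:
    im=camera(n); cv2.imwrite(f"pics/{n}0.png",cv2.cvtColor(im,cv2.COLOR_RGB2BGR))
    c=get_calibration(n); print(n,c)
s=read_state(); print(s["time"],s["ee_pos"],s["eef_rot"],s["width"])
E
```

```text
scene {'fx': 482.6710701935056, 'fy': 482.6710701935056, 'cx': 318.8065255451615, 'cy': 196.20224178966984, 'k1': -0.06851756263273076, 'R': array([[-0.87952671, -0.47522783, -0.02431624],
       [-0.16705437,  0.35621628, -0.91934912],
       [ 0.44556212, -0.80452997, -0.39269062]]), 't': array([0.46112735, 0.28842292, 1.35847464])}
top {'fx': 404.65673950014474, 'fy': 404.65673950014474, 'cx': 318.6303807679852, 'cy': 199.4646584109871, 'k1': 0.031663349570019074, 'R': array([[-0.01728156, -0.99979759, -0.01030171],
       [-0.98862445,  0.01862624, -0.1492473 ],
       [ 0.14940897,  0.0076053 , -0.98874624]]), 't': array([-0.03163444,  0.58426216,  1.16657229])}
0.1 [0.16893389 0.60140273 0.24084434] [ 7.96994975e-01  6.03985607e-01 -4.79864814e-04  4.06680152e-04] 0.08699285689910168
```

View pics/scene0.png

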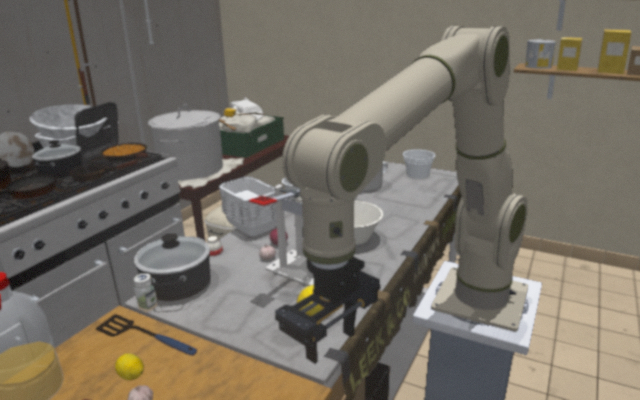

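View pics/top0.png

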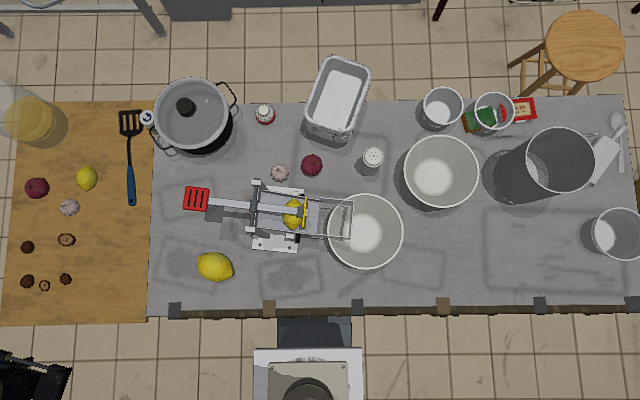

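Bowl candidates in the top view are (366,232) and (441,172). The one farthest to the robot's left (image left) is (366,232). The lemon-like things are at (293,213) in the chute, (215,266) and (87,178); the one lying against the gate is at (293,213). The crop below is to confirm both.

Run:
```python
import cv2
a=cv2.imread("pics/top0.png")[130:290,170:420]
cv2.imwrite("pics/crop1.png",cv2.resize(a,None,fx=3.2,fy=3.2,interpolation=cv2.INTER_CUBIC))
```

```text
(no output)
```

View pics/crop1.png

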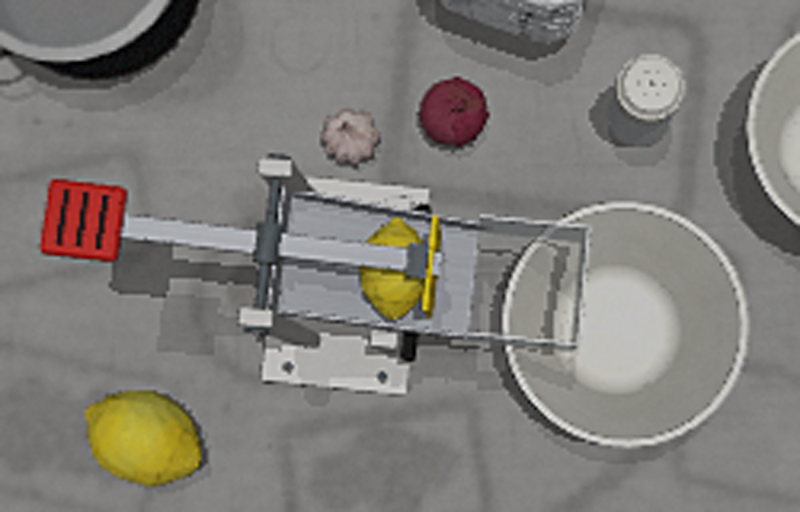

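The crop confirms the target bowl: its rim circle is centred at crop (626,323). It also shows the feeder with the lemon behind the yellow gate. Post tops are at crop (276,167) and (256,318), the spout's far corners at (588,228) and (578,346), and the paddle at (84,220).

```bash
cat > h.py <<'E'
import numpy as np,cv2
from bench import *
def ray(n,u,v,c=None):
    c=c or get_calibration(n); x=(u-c["cx"])/c["fx"]; y=(v-c["cy"])/c["fy"]
    rd=np.hypot(x,y); r=rd
    for _ in range(20): r=rd/(1+c["k1"]*r*r)
    s=r/rd if rd>0 else 1
    R=np.array(c["R"]); return -R.T@c["t"], R.T@np.array([x*s,y*s,1])
def onz(n,u,v,z,c=None):
    o,d=ray(n,u,v,c); return o+d*(z-o[2])/d[2]
def fromcrop(u,v): return (u+.5)/3.2-.5+170,(v+.5)/3.2-.5+130
E
python3 - <<'E'
from h import *
def P(u,v,z): return onz("top",*fromcrop(u,v),z)[:2]
for nm,loc,uv,z in [("postA",(57,120),(276,167),.283),("postB",(-57,120),(256,318),.283),("spA",(49,-126),(588,228),.205),("spB",(-49,-126),(578,346),.205),("paddle",(0,251),(84,220),.302)]:
    print(nm,loc,P(*uv,z).round(4))
for nm,uv,z in [("bowlrimC",(626,323),.098),("L",(503,323),.098),("R",(748,323),.098),("T",(626,203),.098),("B",(626,444),.098),("salt",(651,85),.127),("onion",(453,110),.05),("garlic",(350,137),.04),("lemonbig",(144,437),.03),("bowl2L",(748,135),.098),("lemon",(393,268),.2)]:
    print(nm,P(*uv,z).round(4))
pts=[((57,120),P(276,167,.283)),((-57,120),P(256,318,.283)),((49,-126),P(588,228,.205)),((-49,-126),P(578,346,.205)),((0,251),P(84,220,.302))]
A=np.array([p[0] for p in pts])/1e3;B=np.array([p[1] for p in pts])
Ac=A-A.mean(0);Bc=B-B.mean(0);U,S,V=np.linalg.svd(Ac.T@Bc);R=V.T@np.diag([1,np.sign(np.linalg.det(V.T@U.T))])@U.T
t=B.mean(0)-R@A.mean(0);print("yaw",np.arctan2(R[1,0],R[0,0]),"t",t,"res",(A@R.T+t-B).round(4).tolist())
print("home bowl",R@[0,-.096]+t,"paddle",R@[0,.251]+t,"-y dir",R@[0,-1])
bl=(P(626,203,.098)+P(626,444,.098)+P(503,323,.098)+P(748,323,.098))/4
print("bowl",bl,"in feeder",R.T@(bl-t))
E
```

```text
postA (57, 120) [0.5932 0.1064]
postB (-57, 120) [0.4797 0.1205]
spA (49, -126) [ 0.5538 -0.1332]
spB (-49, -126) [ 0.459  -0.1223]
paddle (0, 251) [0.5525 0.2438]
bowlrimC [ 0.4842 -0.1725]
L [ 0.4862 -0.0642]
R [ 0.4824 -0.2794]
T [ 0.5913 -0.1762]
B [ 0.3794 -0.1688]
salt [ 0.6915 -0.1986]
onion [ 0.6911 -0.0218]
garlic [0.6692 0.0765]
lemonbig [0.3923 0.2681]
bowl2L [ 0.6511 -0.2876]
lemon [0.5248 0.0249]
yaw -0.12333625508502434 t [ 0.5217551  -0.00440271] res [[-0.0001, 0.0013], [0.0002, 0.0012], [0.0011, -0.0023], [-0.0014, -0.0011], [0.0001, 0.0009]]
home bowl [ 0.50994482 -0.09967347] paddle [0.55263408 0.24469062] -y dir [-0.1230238  -0.99240372]
bowl [ 0.48480161 -0.17214948] in feeder [-0.01603594 -0.17101868]
```

Call:
step_arm(
  commands=[
    [0,0,-0.015,0,0,0.1184],
    [0,0,-0.015,0,0,0.1184],
    [0,0,-0.015,0,0,0.1184],
    [0,0,-0.015,0,0,0.1184],
    [0,0,-0.015,0,0,0.1184],
    [0,0,-0.015,0,0,0.1184],
    [0,0,-0.015,0,0,0.1184],
    [0,0,-0.015,0,0,0.1184],
    [0,0,-0.015,0,0,0.1184],
    [0,0,-0.015,0,0,0.1184],
    [0,0,-0.015,0,0,0.1184],
    [0,0,-0.015,0,0,0.1184],
  ],
)

```text
time: 1.3
ee_pos: [0.1689, 0.6016, 0.4217]
eef_rot: [0.998, -0.064, -0.0, 0.0]
ft_force: [-0.5, 0.4, -0.7]
width: 0.0869
```

Call:
step_arm(
  commands=[
    [0.027,0.026,0,0,0,0],
    [0.027,0.026,0,0,0,0],
    [0.027,0.026,0,0,0,0],
    [0.027,0.026,0,0,0,0],
    [0.027,0.026,0,0,0,0],
    [0.027,0.026,0,0,0,0],
    [0.027,0.026,0,0,0,0],
    [0.027,0.026,0,0,0,0],
    [0.027,0.026,0,0,0,0],
    [0.027,0.026,0,0,0,0],
    [0.027,0.026,0,0,0,0],
    [0.027,0.026,0,0,0,0],
  ],
)

```text
time: 2.5
ee_pos: [0.4526, 0.2507, 0.4214]
eef_rot: [0.998, -0.062, -0.0, 0.0]
ft_force: [0.8, 0.0, -0.1]
width: 0.0872
```

Call:
step_arm(
  commands=[
    [0.0047,0.0305,0,0,0,0],
    [0.0047,0.0305,0,0,0,0],
    [0.0047,0.0305,0,0,0,0],
    [0.0047,0.0305,0,0,0,0],
    [0.0047,0.0305,0,0,0,0],
    [0.0047,0.0305,0,0,0,0],
    [0.0047,0.0305,0,0,0,0],
    [0.0047,0.0305,0,0,0,0],
    [0.0047,0.0305,0,0,0,0],
    [0.0047,0.0305,0,0,0,0],
    [0.0047,0.0305,0,0,0,0],
    [0.0047,0.0305,0,0,0,0],
  ],
)

```text
time: 3.7
ee_pos: [0.4624, -0.1194, 0.4214]
eef_rot: [0.998, -0.062, -0.0, -0.0]
ft_force: [-0.5, 0.1, 0.0]
width: 0.0869
```

Call:
step_arm(
  commands=[
    [0.0047,0.0305,0,0,0,0],
    [0.0047,0.0305,0,0,0,0],
    [0.0047,0.0305,0,0,0,0],
    [0.0047,0.0305,0,0,0,0],
    [0.0047,0.0305,0,0,0,0],
    [0.0047,0.0305,0,0,0,0],
  ],
)

```text
time: 4.3
ee_pos: [0.4683, -0.304, 0.4213]
eef_rot: [0.998, -0.061, -0.0, -0.0]
ft_force: [-0.2, 0.1, 0.8]
width: 0.087
```

```bash
cat >> h.py <<'E'
T=np.array([.5218,-.0044]);YAW=-.1233
RF=np.array([[np.cos(YAW),-np.sin(YAW)],[np.sin(YAW),np.cos(YAW)]])
def feed(p): return RF.T@(np.array(p[:2])-T)
def st():
    s=read_state(); print("t",round(s["time"],2),"ee",np.round(s["ee_pos"],4),"feeder",feed(s["ee_pos"]).round(4),"q",np.round(s["eef_rot"],4),"F",np.round(s["ft_force"],1),"j",np.round(s["joint_positions"],2))
E
python3 -c "from h import *;st()"
```

```text
t 4.3 ee [ 0.4683 -0.304   0.4213] feeder [-0.0163 -0.3039] q [ 9.981e-01 -6.130e-02 -0.000e+00 -1.000e-04] F [-0.2  0.1  0.8] j [-0.39  0.24  1.11  1.35 -0.21  1.68  0.56]
```

Call:
step_arm(
  commands=[
    [0,0,0.028,0,0,0],
    [0,0,0.028,0,0,0],
    [0,0,0.028,0,0,0],
    [0,0,0.028,0,0,0],
    [0,0,0.028,0,0,0],
    [0,0,0.028,0,0,0],
    [0,0,0.028,0,0,0],
  ],
)

```text
time: 5.0
ee_pos: [0.4679, -0.3029, 0.2242]
eef_rot: [0.998, -0.062, -0.0, -0.0]
ft_force: [0.9, 0.9, -0.2]
width: 0.0872
```

Run:
```python
from h import *
st()
cv2.imwrite("pics/top1.png",cv2.cvtColor(camera("top"),cv2.COLOR_RGB2BGR)[100:330,150:500])
```

```text
t 5.0 ee [ 0.4679 -0.3029  0.2242] feeder [-0.0168 -0.3028] q [ 9.981e-01 -6.180e-02 -1.000e-04 -2.000e-04] F [ 0.9  0.9 -0.2] j [-0.38  0.3   1.06  1.71 -0.27  1.29  0.61]
```

View pics/top1.png

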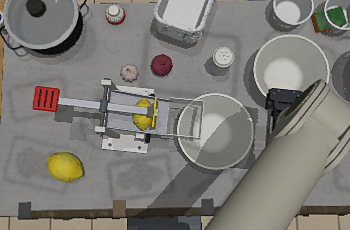

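The bowl is unmoved and the gripper stands behind it at crop (285,110). Next: lower it and push.

Call:
step_arm(
  commands=[
    [0,0,0.024,0,0,0],
    [0,0,0.024,0,0,0],
    [0,0,0.024,0,0,0],
    [0,0,0.024,0,0,0],
    [0,0,0.024,0,0,0],
    [0,0,0.024,0,0,0],
    [0,-0.006,0,0,0,0],
    [0,-0.006,0,0,0,0],
    [0,-0.006,0,0,0,0],
  ],
)

```text
time: 5.95
ee_pos: [0.4713, -0.2849, 0.0829]
eef_rot: [0.998, -0.062, 0.001, 0.0]
ft_force: [-0.3, 0.4, -0.3]
width: 0.0872
```

Call:
step_arm(
  commands=[
    [0,-0.005,0,0,0,0],
    [0.0012,-0.005,0,0,0,0],
    [0.0012,-0.005,0,0,0,0],
    [0.0012,-0.005,0,0,0,0],
    [0.0012,-0.005,0,0,0,0],
    [0.0012,-0.005,0,0,0,0],
    [0.0012,-0.005,0,0,0,0],
    [0.0012,-0.005,0,0,0,0],
    [0.0012,-0.005,0,0,0,0],
  ],
)

```text
time: 6.85
ee_pos: [0.4856, -0.2414, 0.0815]
eef_rot: [0.998, -0.062, -0.0, -0.0]
ft_force: [-0.6, -2.1, 2.3]
width: 0.087
```

Run:
```python
from h import *
st()
cv2.imwrite("pics/top2.png",cv2.resize(cv2.cvtColor(camera("top"),cv2.COLOR_RGB2BGR)[130:290,220:470],None,fx=3.2,fy=3.2,interpolation=cv2.INTER_CUBIC))
```

```text
t 6.85 ee [ 0.4856 -0.2414  0.0815] feeder [-0.0068 -0.2397] q [ 0.9981 -0.0619 -0.     -0.    ] F [-0.6 -2.1  2.3] j [-0.4   0.44  0.95  1.9  -0.42  1.02  0.6 ]
```

View pics/top2.png

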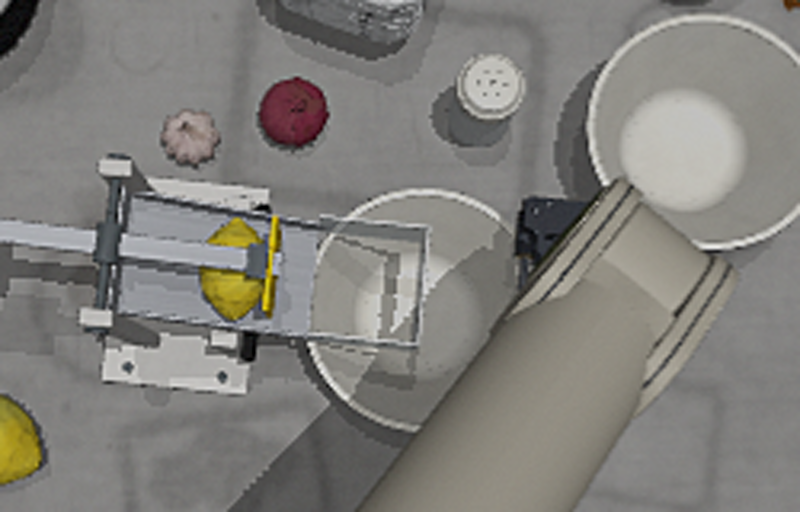

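The bowl has moved with the fingers: rim left edge at about crop x 305, top at y 188, bottom at about y 430. The bystanders have not changed. I'll push on.

Call:
step_arm(
  commands=[
    [0.0012,-0.005,0,0,0,0],
    [0.0012,-0.005,0,0,0,0],
    [0.0012,-0.005,0,0,0,0],
    [0.0012,-0.005,0,0,0,0],
    [0.0012,-0.005,0,0,0,0],
    [0.0006,-0.004,0,0,0,0],
  ],
)

```text
time: 7.5
ee_pos: [0.4958, -0.2132, 0.0815]
eef_rot: [0.998, -0.062, -0.0, -0.0]
ft_force: [-0.1, -1.7, 0.6]
width: 0.087
```

Call:
step_arm(
  commands=[
    [0,-0.002,0,0,0,0],
    [0,-0.002,0,0,0,0],
  ],
)

```text
time: 7.7
ee_pos: [0.4961, -0.2097, 0.0815]
eef_rot: [0.998, -0.062, 0.0, -0.0]
ft_force: [-0.1, -2.3, 0.8]
width: 0.0872
```

Run:
```python
from h import *
st()
cv2.imwrite("pics/top3.png",cv2.resize(cv2.cvtColor(camera("top"),cv2.COLOR_RGB2BGR)[130:290,220:470],None,fx=3.2,fy=3.2,interpolation=cv2.INTER_CUBIC))
```

```text
t 7.7 ee [ 0.4961 -0.2097  0.0815] feeder [-0.0003 -0.2069] q [ 0.9981 -0.0619  0.     -0.    ] F [-0.1 -2.3  0.8] j [-0.47  0.43  0.95  1.91 -0.41  1.01  0.54]
```

Call:
step_arm(
  commands=[
    [0,-0.001,0,0,0,0],
    [0,-0.001,0,0,0,0],
  ],
)

```text
time: 7.95
ee_pos: [0.4963, -0.208, 0.0815]
eef_rot: [0.998, -0.062, 0.0, -0.0]
ft_force: [0.5, -2.2, 0.3]
width: 0.0868
```

Call:
step_arm(
  commands=[
    [0,-0.001,0,0,0,0],
  ],
)

```text
time: 8.05
ee_pos: [0.4964, -0.2069, 0.0815]
eef_rot: [0.998, -0.062, 0.0, -0.0]
ft_force: [-0.4, -1.6, -0.2]
width: 0.0869
```

Call:
step_arm(
  commands=[
    [0,-0.001,0,0,0,0],
  ],
)

```text
time: 8.15
ee_pos: [0.4965, -0.2059, 0.0815]
eef_rot: [0.998, -0.062, -0.0, -0.0]
ft_force: [-0.7, -1.7, 0.1]
width: 0.0874
```

Call:
step_arm(
  commands=[
    [0,-0.001,0,0,0,0],
  ],
)

```text
time: 8.25
ee_pos: [0.4967, -0.2049, 0.0815]
eef_rot: [0.998, -0.062, 0.0, 0.0]
ft_force: [0.4, -1.8, 0.1]
width: 0.0872
```

Call:
step_arm(
  commands=[
    [0,-0.001,0,0,0,0],
  ],
)

```text
time: 8.35
ee_pos: [0.4968, -0.2039, 0.0815]
eef_rot: [0.998, -0.062, -0.0, -0.0]
ft_force: [-1.2, -1.3, 0.1]
width: 0.087
```

Call:
step_arm(
  commands=[
    [0,-0.001,0,0,0,0],
  ],
)

```text
time: 8.45
ee_pos: [0.4969, -0.2033, 0.0816]
eef_rot: [0.998, -0.062, 0.0, 0.0]
ft_force: [-0.4, -5.7, 0.1]
width: 0.0869
```

The force rose from 1.7 to 5.7 N, so the rim is against the stop. I'll back off straight and measure.

Call:
step_arm(
  commands=[
    [0,0.001,0,0,0,0],
    [0,0.01,0,0,0,0],
    [0,0.02,0,0,0,0],
    [0,0.02,0,0,0,0],
    [0,0.02,-0.02,0,0,0],
    [0,0,-0.03,0,0,0],
    [0,0,-0.03,0,0,0],
    [0,0,-0.03,0,0,0],
    [0,0,-0.03,0,0,0],
    [0,0,-0.03,0,0,0],
    [0,0,-0.03,0,0,0],
    [0,0,-0.03,0,0,0],
  ],
  gripper=1,
)

```text
time: 9.65
ee_pos: [0.4878, -0.2736, 0.3127]
eef_rot: [0.998, -0.062, 0.0, -0.0]
ft_force: [0.4, 0.3, -0.5]
width: 0.0867
```

Call:
step_arm(
  commands=[
    [0,0,-0.03,0,0,0],
    [0,0,-0.03,0,0,0],
    [0,0,-0.03,0,0,0],
  ],
  gripper=0,
)

```text
time: 9.95
ee_pos: [0.4878, -0.2735, 0.4028]
eef_rot: [0.998, -0.062, 0.0, -0.0]
ft_force: [0.8, -0.1, -0.8]
width: 0.0707
```

Run:
```python
from h import *
st()
for n in ["top","scene"]:
    im=cv2.cvtColor(camera(n),cv2.COLOR_RGB2BGR); cv2.imwrite(f"pics/{n}4.png",im)
im=cv2.imread("pics/top4.png")
cv2.imwrite("pics/top4c.png",cv2.resize(im[130:290,220:470],None,fx=3.2,fy=3.2,interpolation=cv2.INTER_CUBIC))
```

```text
t 9.95 ee [ 0.4878 -0.2735  0.4028] feeder [-0.0006 -0.2712] q [ 9.981e-01 -6.170e-02  1.000e-04 -5.000e-04] F [ 0.8 -0.1 -0.8] j [-0.47  0.23  1.11  1.39 -0.21  1.64  0.49]
```

View pics/top4c.png

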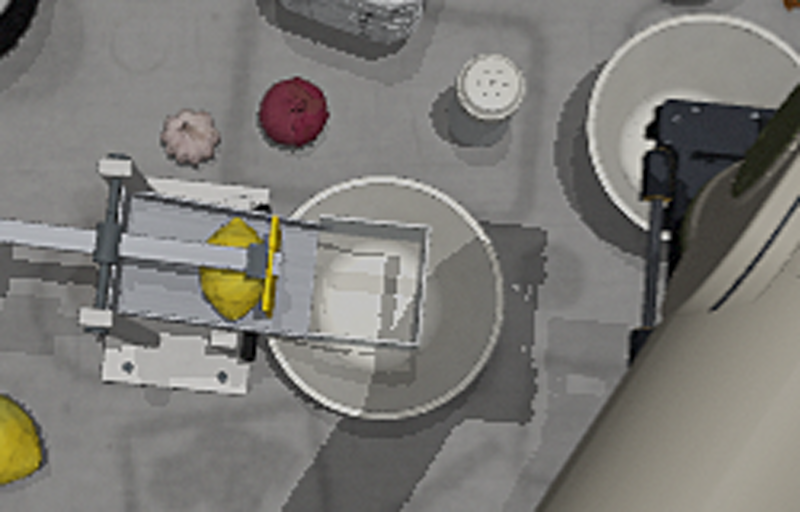

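Rim: right edge at crop x 502, top y 178, bottom y 418, so the centre is near (381,298). I'll convert that, then go over to the paddle.

Run:
```python
from h import *
f=lambda u,v:feed(onz("top",(u+.5)/3.2-.5+220,(v+.5)/3.2-.5+130,.098)).round(4)
print(f(381,298),"R",f(502,298),"T",f(381,178),"B",f(381,418))
```

```text
[-0.0025 -0.0949] R [ 0.0087 -0.201 ] T [ 0.1048 -0.0843] B [-0.1068 -0.1052]
```

Call:
step_arm(
  commands=[
    [0,0,-0.02,0,0,0],
    [0,-0.03,0,0,0,0],
    [0,-0.03,0,0,0,0],
    [0,-0.03,0,0,0,0],
    [0,-0.03,0,0,0,0],
    [0,-0.03,0,0,0,0],
    [0,-0.03,0,0,0,0],
    [0,-0.03,0,0,0,0],
    [0,-0.03,0,0,0,0],
    [0,-0.03,0,0,0,0],
    [0,-0.03,0,0,0,0],
    [0,-0.03,0,0,0,0],
  ],
  gripper=0,
)

```text
time: 11.25
ee_pos: [0.5288, 0.0551, 0.421]
eef_rot: [0.998, -0.062, -0.0, -0.0]
ft_force: [0.0, -0.2, 0.4]
width: 0.0006
```

Call:
step_arm(
  commands=[
    [0,-0.032,0,0,0,0],
    [0,-0.032,0,0,0,0],
    [0,-0.032,0,0,0,0],
    [0,-0.032,0,0,0,0],
    [0,-0.032,0,0,0,0],
    [0,-0.032,0,0,0,0],
  ],
)

```text
time: 11.85
ee_pos: [0.5527, 0.2457, 0.4208]
eef_rot: [0.998, -0.062, -0.001, -0.0]
ft_force: [-0.1, 0.8, 0.3]
width: 0.0004
```

Run:
```python
from h import *
st()
```

```text
t 11.85 ee [0.5527 0.2457 0.4208] feeder [-1.00e-04  2.52e-01] q [ 9.981e-01 -6.170e-02 -6.000e-04 -0.000e+00] F [-0.1  0.8  0.3] j [-1.08  0.32  0.81  1.21 -0.23  1.7  -0.45]
```

The bowl is at feeder (-2.5, -95) mm, which is home, and the tool is centred over the paddle. Descending and pressing.

Call:
step_arm(
  commands=[
    [0,0,0.019,0,0,0],
    [0,0,0.019,0,0,0],
    [0,0,0.019,0,0,0],
    [0,0,0.019,0,0,0],
    [0,0,0.019,0,0,0],
    [0,0,0.004,0,0,0],
    [0,0,0.004,0,0,0],
    [0,0,0.004,0,0,0],
  ],
)

```text
time: 12.65
ee_pos: [0.5529, 0.2447, 0.3151]
eef_rot: [0.998, -0.062, 0.0, -0.0]
ft_force: [-0.0, 1.2, 1.9]
width: 0.0004
```

Call:
step_arm(
  commands=[
    [0,0,0.008,0,0,0],
    [0,0,0.008,0,0,0],
    [0,0,0.008,0,0,0],
    [0,0,0.008,0,0,0],
    [0,0,0.008,0,0,0],
  ],
)

```text
time: 13.15
ee_pos: [0.5528, 0.2443, 0.274]
eef_rot: [0.998, -0.062, 0.0, 0.0]
ft_force: [0.4, -0.8, 4.8]
width: 0.0006
```

Call:
step_arm(
  commands=[
    [0,0,0.004,0,0,0],
    [0,0,0.003,0,0,0],
    [0,0,0.002,0,0,0],
    [0,0,0,0,0,0],
    [0,0,0,0,0,0],
    [0,0,0,0,0,0],
    [0,0,0,0,0,0],
    [0,0,0,0,0,0],
    [0,0,0,0,0,0],
    [0,0,0,0,0,0],
    [0,0,0,0,0,0],
    [0,0,0,0,0,0],
  ],
)

```text
time: 14.35
ee_pos: [0.5529, 0.2436, 0.2672]
eef_rot: [0.998, -0.062, 0.0, -0.0]
ft_force: [-4.5, -3.3, 16.9]
width: 0.0001
```

Call:
step_arm(
  commands=[
    [0,0,0,0,0,0],
    [0,0,0,0,0,0],
    [0,0,0,0,0,0],
    [0,0,0,0,0,0],
    [0,0,0,0,0,0],
    [0,0,0,0,0,0],
    [0,0,0,0,0,0],
    [0,0,0,0,0,0],
  ],
)

```text
time: 15.15
ee_pos: [0.5529, 0.2436, 0.2672]
eef_rot: [0.998, -0.062, 0.0, -0.0]
ft_force: [-4.4, -4.0, 16.7]
width: 0.0005
```

Run:
```python
from h import *
st()
im=cv2.cvtColor(camera("top"),cv2.COLOR_RGB2BGR)
cv2.imwrite("pics/top5c.png",cv2.resize(im[130:290,180:430],None,fx=3.2,fy=3.2,interpolation=cv2.INTER_CUBIC))
```

```text
t 15.15 ee [0.5529 0.2436 0.2672] feeder [0.0003 0.2499] q [ 9.98e-01 -6.24e-02  2.00e-04 -1.00e-04] F [-4.4 -4.  16.7] j [-1.11  0.33  0.79  1.52 -0.24  1.39 -0.43]
```

View pics/top5c.png

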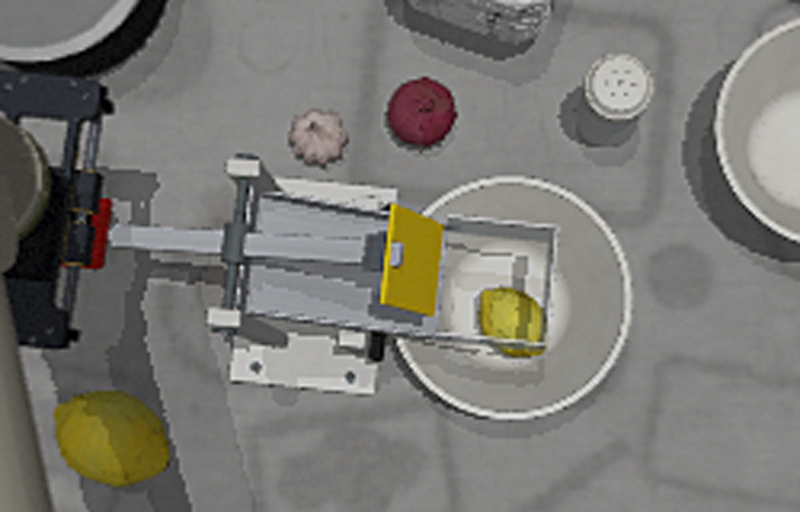

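The gate is up at crop (410,260), the lemon is in the bowl at (512,322), and the bowl is still home. I'll let the paddle rise smoothly and back away.

Call:
step_arm(
  commands=[
    [0,0,-0.004,0,0,0],
    [0,0,-0.008,0,0,0],
    [0,0,-0.008,0,0,0],
    [0,0,-0.008,0,0,0],
    [0,0,-0.008,0,0,0],
    [0,0,-0.008,0,0,0],
    [0,0,-0.008,0,0,0],
    [0,0,-0.008,0,0,0],
    [0,0,-0.008,0,0,0],
    [0,0,-0.02,0,0,0],
    [0,0,-0.03,0,0,0],
    [0,0,-0.03,0,0,0],
  ],
)

```text
time: 16.4
ee_pos: [0.5522, 0.2447, 0.4146]
eef_rot: [0.998, -0.062, -0.0, 0.0]
ft_force: [0.6, -0.1, 0.2]
width: 0.0005
```

Call:
step_arm(
  commands=[
    [-0.02,-0.02,0,0,0,0],
    [-0.02,-0.025,0,0,0,0],
    [-0.02,-0.025,0,0,0,0],
    [-0.02,-0.025,0,0,0,0],
    [0,0,0,0,0,0],
    [0,0,0,0,0,0],
    [0,0,0,0,0,0],
    [0,0,0,0,0,0],
    [0,0,0,0,0,0],
    [0,0,0,0,0,0],
  ],
)

```text
time: 17.4
ee_pos: [0.4853, 0.3483, 0.4136]
eef_rot: [0.998, -0.062, 0.0, -0.0]
ft_force: [0.1, -0.6, 0.1]
width: 0.0003
```

Run:
```python
from h import *
st()
im=cv2.cvtColor(camera("top"),cv2.COLOR_RGB2BGR)
cv2.imwrite("pics/top6c.png",cv2.resize(im[130:290,180:430],None,fx=3.2,fy=3.2,interpolation=cv2.INTER_CUBIC))
```

```text
t 17.4 ee [0.4853 0.3483 0.4136] feeder [-0.0796  0.3455] q [ 9.981e-01 -6.230e-02  0.000e+00 -1.000e-04] F [ 0.1 -0.6  0.1] j [-1.27  0.29  0.76  1.25 -0.2   1.68 -0.67]
```

View pics/top6c.png

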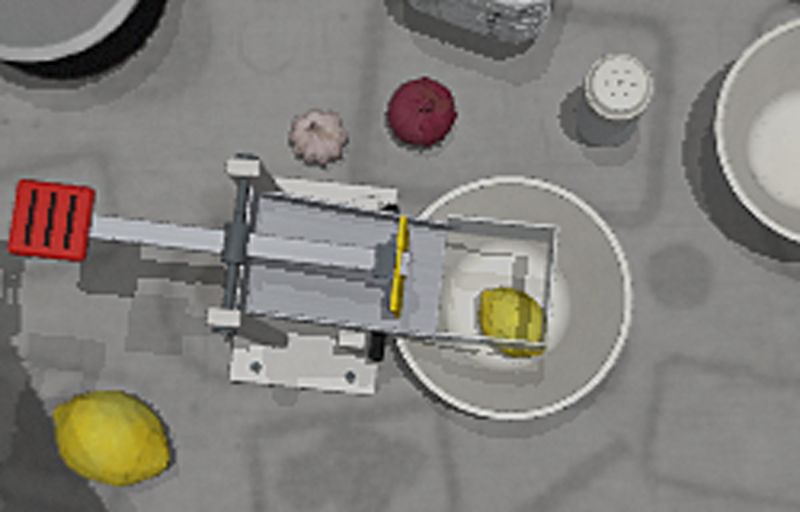

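The gate is shut (crop (400,265)), the paddle is up (52,220), and the lemon is at rest in the bowl. The bowl and bystanders have not moved.

```bash
python3 -c "
from bench import *
print(close_job())"
```

```text
the job is handed in; nothing more can be done
None
```

The lemon is in the bowl, the bowl is against the stop, and the gate is shut again. I handed the job in at about 17.4 s of the 64 s allowed.

- **Bowl:** I pushed it along the table with the open fingertips behind its rim until the force rose from about 2 N to 5.7 N at the stop. Measured afterwards, its centre was at feeder (-2.5, -95) mm, against a nominal (0, -96).
- **Lemon and gate:** I pressed the paddle with closed fingertips to its hard stop, which took about 17 N, and held it about 2 s. The picture then showed the gate up and the lemon in the bowl.
- **Last checks:** After I let the paddle up and moved the arm clear, the last top view showed the paddle up, the gate shut and the lemon at rest in the bowl. The bowl, onion, garlic and salt shaker looked unmoved.

No check failed. Early in the push the tool briefly felt about 2 N upward, which may have been a slight tipping tendency; it had faded to nothing by the end. I did not measure the bowl's tilt separately.

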